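# Set the crucible in its cradle and charge it with silver

## Robot

A 6-joint arm with a two-finger parallel gripper is mounted at the origin on the work surface. World frame = base frame: x ahead of the robot, y to its left, z up, the work surface at z = 0. Lengths are in mm, angles in rad, forces in N, time in s.
With the tool pointing down it reaches from about 300 to 825 mm from the base axis. Payload 5.4 kg.
Tool frame: the origin (TCP) lies midway between the tips of the shut fingers; the grasp point (between the pads) lies 19 mm behind it (ctrl.grip_depth is the distance from the TCP to the grasp point, in mm); z points along the fingers, y is the direction in which the jaws open and shut (so a half turn about z gives the same grasp; the last joint's range is limited). The gripper opens to 92 mm and grips with 3 to 60 N. Pads are 20 mm wide; open, the fingers measure 128 mm over their backs; the gripper's body (75 mm by 189 mm) begins 69 mm behind the grasp point.
Start: joints at [1.118, 0.158, 1.597, -0, 1.386, -0.21], TCP at [138.253, 558.115, 214.601] pointing down, gripper open.
Joint ranges: [-2.91, 2.91], [-0.94, 2.29], [0.18, 2.7], [-1.29, 4.43], [0.17, 2.64], [-3, 3]. Speed limits (rad/s): [2.57, 2.57, 3.14, 3.14, 3.14, 3.14].

## Interface

Orientations are given as a 3x3 rotation matrix whose columns are the frame's x, y, z axes.
In Python, from bench import ctrl gives the robot as it stands. The module is installed in compiled form; this text tells all that it offers.
- The arm moves only by the tool servo_tool, never from a script. Its argument "motion" is a list of rows, each a list of 7 numbers: the shift along the tool's x, y, z in mm, then the turn, a rotation vector about the tool's x, y, z in degrees, then the closure, from -1 (fully open) to 1 (shut), so that 0 is half open. A call has 1 to 10 rows; each row is the pose to reach, as a shift and turn from the pose commanded when the call began, along the tool's axes at that moment; what a row does not reach only later rows make up. A row lasts 1/10 s, in which the tool goes at most 50 mm and 8.59 degrees, less where a joint would pass 70% of its speed; a pose out of reach is approached as far as the arm can. A call with a gripper value outside its range is refused whole. The fingers move at their own pace and stop on an object; "squeeze" is the grip in N (left out, the last holds). Time passes only in rows, so rows that repeat a pose let the fingers close. It gives the time, the measured TCP pose, the force and the opening at its end, in the units of the state.
- ctrl.observe(): the state, without advancing time (a new reading comes with each control period).
- ctrl.read_camera(name): name is "scene" or "top"; returns (picture, depth): 420x560x3 uint8, red, green, blue; 420x560 float32, mm along the optical axis (not along the pixel's ray), 0 where there is no reading.
- ctrl.camera_model(name): a dict with "fx", "fy", "cx", "cy" (pixels), "world_to_cam" (4x4, takes a point from world to camera coordinates). Camera axes: x right, y down, z forward; pixel columns grow to the right and rows downward; lengths in mm; the calibration is good to about 2 mm. A picture is of the moment at which its call begins. camera_model takes no time and is no camera call.
- ctrl.finish_job(): hands the job in, once; it reports no verdict.
The state is a dict: "clock": time; "q": joint angles; "dq": joint speeds; "tau": joint torques, N m; "tcp_pos": TCP position; "tcp_rot": TCP orientation; "contact_force": force on the tool from outside, world axes, zero at the start; "torque": the same for the moment, N m; "width": finger opening in mm.
Only numpy, scipy, OpenCV 4.12 (cv2) and the standard library are available. Lean on these libraries where they do the work, as an engineer would, in place of code of your own. Each camera call takes 0.05 s, during which the arm holds its last target. There are 200 camera calls.

## Task

Nest the tapered white crucible in the conical iron cradle so that it sits upright and fully home, lowering it all the way before you let go. Then pick up the scoop by its handle, tip all three silver pieces from it into the crucible without touching them, and set the scoop back flat and upright on the bare bench. Leave the straight-sided pot and the jars where they stand.

Things in the scene. Friction and masses are not known exactly. Their poses are not given: they have to be found in the camera images.
- crucible_mid (a point): Loose white ceramic crucible, open, upright, about 0.3 kg. 105 mm high, round, wall 5 mm: outside diameter 44 mm at the foot, tapering out to 64 mm at 60 mm height, then nearly straight to 66 mm at the rim (56 mm inside); grip it across this upper part. The point is on its axis, half-way up (52.5 mm above its foot); z points to the mouth. The pot near it is straight-sided and stouter.
- cradle_seat (a point): Dark iron cradle fixed on the bench: a conical cup on a 130 mm square plate. The point is the centre of the cup's flat inner floor (49 mm across), 22 mm above the bench; z is up along the cup's axis. The seated crucible stands on this floor with about 2.5 mm play all round, its upper 53 mm above the cup's rim, its own rim 127 mm above the bench.
- cradle_rim (a point): Centre of the mouth of the cradle's cup, on its axis, 52 mm above its inner floor and 74 mm above the bench. The mouth is 65 mm across inside, 77 mm outside.
- scoop_grip (a point): Loose steel scoop, 0.15 kg plus the pieces: open-fronted pan and, behind it, a straight level wooden handle bar 86 mm long, 12 mm wide, 16 mm tall, its middle 42 mm above the bench. The point is in the bar, 40 mm behind the pan's back wall (the bar runs 39 mm to its front, 47 mm to its rear). x runs along the handle from the pan to its free end; z is up.
- scoop_lip (a point): Middle of the open front lip of the scoop's pan: 120 mm from the handle point along minus x, 33 mm lower; axes as there. The pan is 80 mm long, 44 mm wide, 22 mm high; its floor ramps up about 9 degrees to the lip. The pieces slide off readily once the floor slopes 25 degrees; tip the lip down by 50 degrees or more to empty it.
- piece1_mid (a point): Loose silver chunk with rounded edges, 18 x 15 x 14 mm, 35 g, one of three lying in the scoop's pan at the start. The point is its centre.
- piece2_mid (a point): Loose silver chunk with rounded edges, 18 x 15 x 14 mm, 35 g, one of three lying in the scoop's pan at the start. The point is its centre.
- piece3_mid (a point): Loose silver chunk with rounded edges, 18 x 15 x 14 mm, 35 g, one of three lying in the scoop's pan at the start. The point is its centre.
- pot_mid (a point): A bystander: straight-sided white ceramic pot, 70 mm across, 100 mm high, too wide for the cradle. The point is its centre, half-way up. Crucible and pot can stand in either place.
- jar_a: A bystander: low white jar, 50 mm across, 55 mm high. Its origin is the centre of its underside.
- jar_b: A bystander: low white jar, 50 mm across, 50 mm high. Its origin is the centre of its underside.
Things that resemble listed ones, but are neither listed nor needed, are in the scene too. What is shaped like the part that bears scoop_grip but green, pink or turquoise is not meant.

How it is judged (in metres and radians):
On the way, in this order (a step that is already met when the one before it is completed fails the run):
1. the crucible sits fully home and upright in the cradle, let go (horizontal distance between crucible_mid and cradle_seat below 0.006 m and z of crucible_mid in the frame of cradle_seat below 0.0565 m and angle between crucible_mid's own z axis and vertical below 0.07 rad and contact force between the fingers and crucible below 0.05 N), for 0.2 s.
2. the scoop is tipped (more than 17 degrees) with its lip over the crucible (angle between scoop_lip's own z axis and vertical above 0.3 rad and horizontal distance between scoop_lip and crucible_mid below 0.06 m and height (world z) of scoop_lip above 0.09 m), for 0.05 s.
At the end, for the whole second after the job is handed in: The crucible stands in the cradle within 6 mm of its axis, within 4 mm of its full depth and within 4 degrees of upright; all three pieces lie inside it; the scoop lies flat and upright (within 7 degrees) on the bench itself; all at rest (horizontal distance between crucible_mid and cradle_seat below 0.006 m and z of crucible_mid in the frame of cradle_seat below 0.0565 m and angle between crucible_mid's own z axis and vertical below 0.07 rad and horizontal distance between each of piece1_mid, piece2_mid, piece3_mid and crucible_mid below 0.03 m and z of piece1_mid in the frame of crucible_mid between -0.045 and 0.045 m and z of piece2_mid in the frame of crucible_mid between -0.045 and 0.045 m and z of piece3_mid in the frame of crucible_mid between -0.045 and 0.045 m and linear speed of each of crucible, scoop below 0.02 m/s and angle between scoop_grip's own z axis and vertical below 0.12 rad and height (world z) of scoop_grip below 0.047 m); the robot touches nothing.
It fails at once if the crucible is let go over the cradle more than 15 mm above its seat (contact force between the fingers and crucible below 0.02 N and horizontal distance between crucible_mid and cradle_seat below 0.05 m and z of crucible_mid in the frame of cradle_seat above 0.0675 m).
It fails at once if the crucible is tipped over (more than 40 degrees) (angle between crucible_mid's own z axis and vertical above 0.7 rad).
It fails at once if the fingers touch a silver piece (contact force between the fingers and piece1 above 0.3 N or contact force between the fingers and piece2 above 0.3 N or contact force between the fingers and piece3 above 0.3 N).
It fails at once if the pot or a jar is pushed more than 40 mm (distance of any of pot_mid, jar_a, jar_b from where it was at the start of the episode above 0.04 m).
It also fails if it takes over 72 s, if anything falls off the work surface, if the arm or the gripper's body presses on something with over 40 N, if the wrist force passes 120 N, or if a joint passes its speed limit or range.

## Working session

There is one attempt and no reset: what is moved stays moved. The work goes in short steps, Python scripts to look and compute and a tool call to move; the robot and the scene stay as the last step left them, time stands still between calls to the robot, and variables do not carry over. Pictures are saved under pics/ and viewed, about 8 in all and at most 12, crops included, and the job is handed in when it is done.

Besides the shell and the picture viewer there is one more tool, called after ">>>" as name(argument=value, ...), one argument or row to a line, values as JSON. servo_tool: Moves the arm, as the interface text tells. Its arguments: {"type":"object","properties":{"motion":{"type":"array","items":{"type":"array","items":{"type":"number"}}},"squeeze":{"type":"number"}},"required":["motion"]}

```bash
mkdir -p pics; cat > h.py <<'E'
import numpy as np, cv2
from bench import ctrl
def grab(n):
    p,d=ctrl.read_camera(n); np.savez(f'{n}.npz',p=p,d=d); return p,d
def cloud(n,d):
    m=ctrl.camera_model(n); v,u=np.mgrid[:420,:560]
    c=np.stack([(u-m['cx'])/m['fx']*d,(v-m['cy'])/m['fy']*d,d,np.ones_like(d)],-1)
    w=c@np.linalg.inv(m['world_to_cam']).T
    w[d<=0]=np.nan
    return w[...,:3]
E
python3 - <<'E'
from h import *
for n in ('top','scene'):
    p,d=grab(n); cv2.imwrite(f'pics/{n}0.png',cv2.resize(p[...,::-1],(800,600)))
    m=ctrl.camera_model(n); print(n,m['fx'],m['cx'],m['cy'],np.linalg.inv(m['world_to_cam']).round(2).tolist())
print(ctrl.observe())
E
```

```text
top 383.2442499733507 280.4704880273017 210.58219251626562 [[-0.01, -0.98, 0.22, 309.49], [-1.0, 0.01, 0.0, 76.91], [-0.0, -0.22, -0.98, 872.0], [0.0, 0.0, 0.0, 1.0]]
scene 503.89196993425776 275.1622020304097 211.90783061924867 [[0.36, 0.79, -0.49, 1068.11], [0.93, -0.3, 0.2, -172.7], [0.01, -0.52, -0.85, 1065.86], [0.0, 0.0, 0.0, 1.0]]
{'clock': 0.1, 'q': array([ 1.11791900e+00,  1.58983678e-01,  1.59812440e+00, -1.90361694e-07,
        1.38620177e+00, -2.10105368e-01]), 'dq': array([ 0.00188326,  0.00032   , -0.00209399,  0.00077503, -0.00037957,
        0.00179513]), 'tau': array([-3.30961848e-04, -3.86500561e+01, -3.22962248e+01,  7.03324238e-02,
        3.38878564e-02, -6.56944962e-05]), 'tcp_pos': array([137.99251252, 557.60280649, 213.70964057]), 'tcp_rot': array([[-9.70675215e-01,  2.40393557e-01, -7.51198350e-04],
       [ 2.40394464e-01,  9.70674053e-01, -1.54416964e-03],
       [ 3.57960314e-04, -1.67947113e-03, -9.99998526e-01]]), 'contact_force': array([-0.25064555,  0.25811655,  0.46911838]), 'torque': array([-0.03092268,  0.04026846,  0.02802214]), 'width': 92.00878948110372}
```

View pics/top0.png

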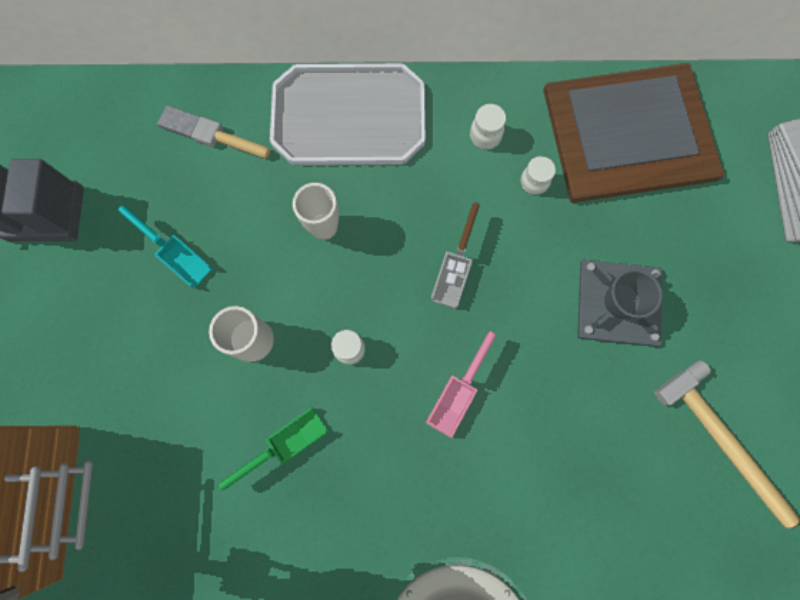

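View pics/scene0.png

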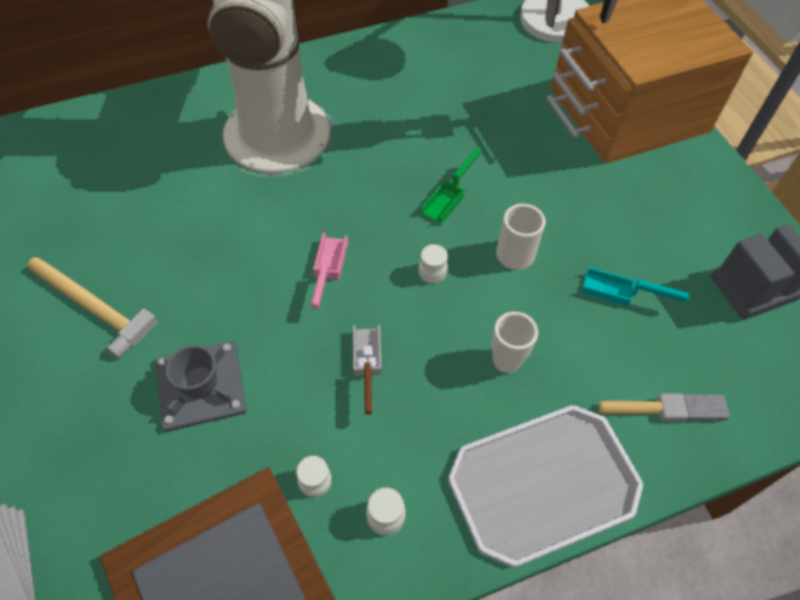

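The top view shows two tall white vessels, at (316,208) and (240,333). The first narrows towards its foot, so it's the crucible; the second is straight and stouter, so it's the pot. The cradle is at (620,300). The steel scoop with the brown handle is at (460,255) and holds the three pieces; the pink, green and turquoise ones are decoys. Next I'll measure these and confirm with one crop.

```bash
python3 - <<'E'
from h import *
from scipy.optimize import least_squares
def circ(P):
    r=least_squares(lambda q:np.hypot(P[:,0]-q[0],P[:,1]-q[1])-q[2],[*P[:,:2].mean(0),30],loss='soft_l1')
    return r.x.round(1),len(P)
T={}
for n in ('top','scene'):
    z=np.load(n+'.npz'); p=z['p']; W=cloud(n,z['d']); T[n]=(p,W)
# expected centres from top-pixel rough points
p,W=T['top']
def near(u,v): return W[int(v*.7),int(u*.7)].round(0)
print('cradle inside',near(636,295),'cruc',near(316,205),'pot',near(236,330),'handle',near(470,225))
m=ctrl.camera_model('top'); R=np.linalg.inv(m['world_to_cam'])
def ray(u,v,z):
    d=R[:3,:3]@[(u*.7-m['cx'])/m['fx'],(v*.7-m['cy'])/m['fy'],1]; o=R[:3,3]; return o+d*(z-o[2])/d[2]
for name,(u,v),zt in (('cruc',(316,203),105),('pot',(236,328),100),('cradle',(636,292),74)):
    c=ray(u,v,zt)[:2]; print(name,'guess',c.round(0))
    for n in T:
        P=T[n][1].reshape(-1,3); P=P[np.isfinite(P).all(1)]
        k=(np.hypot(*(P[:,:2]-c).T)<55)&(abs(P[:,2]-zt)<3.5)
        Q=P[k]; print(' ',n,circ(Q), 'z',np.median(Q[:,2]).round(1),'topz',np.percentile(P[(np.hypot(*(P[:,:2]-c).T)<40)][:,2],99).round(1))
        if name!='cradle':
            for h in (20,): 
                k=(np.hypot(*(P[:,:2]-c).T)<50)&(abs(P[:,2]-h)<5)&(T[n][0].reshape(-1,3)[np.isfinite(T[n][1].reshape(-1,3)).all(1)].min(1)>90)
                print('   low',circ(P[k]) if k.sum()>5 else None)
# scoop handle: brown
for n in T:
    p,W=T[n]; hsv=cv2.cvtColor(p,cv2.COLOR_RGB2HSV)
    c=ray(470,225,50)[:2]
    k=((hsv[...,0]<15)|(hsv[...,0]>172))&(hsv[...,1]>90)&(np.hypot(W[...,0]-c[0],W[...,1]-c[1])<70)
    Q=W[k&(abs(W[...,2]-47)<8)]
    mu=Q.mean(0); vx,vy,_,_=cv2.fitLine(Q[:,:2].astype(np.float32),cv2.DIST_L2,0,.01,.01).ravel()
    ax=np.array([vx,vy]); ax*=np.sign(ax[0]); t=(Q[:,:2]-mu[:2])@ax
    ctr=mu[:2]+ax*(np.percentile(t,1)+np.percentile(t,99))/2
    print('handle',n,len(Q),mu.round(1),'ax',ax.round(3),np.degrees(np.arctan2(ax[1],ax[0])).round(1),'len',np.ptp(t).round(1),'ctr',ctr.round(1),'z',np.percentile(Q[:,2],[5,50,95]).round(1))
    g=(p.min(2)>60)&(np.ptp(p.astype(int),axis=2)<25)&(W[...,2]>3)&(np.hypot(W[...,0]-c[0]+90*ax[0],W[...,1]-c[1]+90*ax[1])<60)
    Q=W[g]; t=(Q[:,:2]-ctr)@ax; s=(Q[:,:2]-ctr)@np.array([-ax[1],ax[0]])
    print('  pan t',np.percentile(t,[1,99]).round(1),'s',np.percentile(s,[1,99]).round(1),'z',np.percentile(Q[:,2],[1,99]).round(1))
for nm,(u,v),h in (('jarA',(490,115),55),('jarB',(540,166),50),('jar?',(348,340),50)): print(nm,ray(u,v,h).round(0),near(u,v))
a=T['top'][0][100:260,130:500,::-1]; cv2.imwrite('pics/crop.png',cv2.resize(a,None,fx=2.1,fy=2.1,interpolation=cv2.INTER_CUBIC))
E
```

```text
cradle inside [ 508. -296.   21.] cruc [655. 215.  44.] pot [458. 342.  11.] handle [617. -32.  49.]
cruc guess [631. 205.]
  top (array([631.8, 207.6,  30.2]), 217) z 104.7 topz 106.7
   low (array([630.3, 207.1,  22.7]), 48)
  scene (array([633.1, 208.7,  30.3]), 187) z 106.1 topz 109.5
   low (array([633.2, 208.7,  23.2]), 24)
pot guess [443. 315.]
  top (array([441.3, 318.1,  32.2]), 257) z 99.8 topz 102.2
   low (array([440.3, 316.5,  32.1]), 86)
  scene (array([442.5, 320. ,  32.2]), 176) z 100.6 topz 104.1
   low (array([440.6, 321.2,  35. ]), 62)
cradle guess [ 499. -273.]
  top (array([ 497.9, -273.4,   35.3]), 264) z 73.6 topz 75.8
  scene (array([ 498. , -271.9,   34.9]), 220) z 74.7 topz 79.4
handle top 107 [613.3 -28.   49.5] ax [ 0.942 -0.336] -19.6 len 80.5 ctr [614.4 -28.3] z [46.7 49.5 52.2]
  pan t [-123.4  -41.2] s [-23.4  19.9] z [ 3.1 46.6]
handle scene 116 [616.5 -29.3  51.7] ax [ 0.945 -0.326] -19.0 len 82.1 ctr [616.4 -29.2] z [49.1 51.8 54.4]
  pan t [-126.6  -43.6] s [-23.   21.8] z [ 3.2 50.3]
jarA [805. -70.  55.] [106. 429.   3.]
jarB [ 716. -149.   50.] [267. 462.   0.]
jar? [432. 159.  50.] [498. -23.   1.]
```

View pics/crop.png

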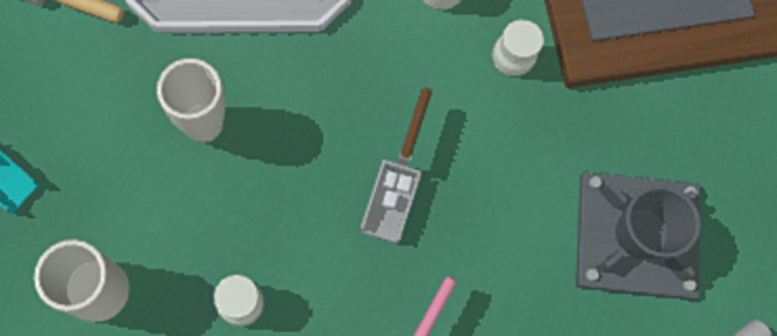

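Crop confirmed: the vessel with its rim at crop (190,88) tapers (radius about 23 mm low, 30 mm mid-wall at the rim), so it's the crucible. The one at (72,275) is straight, so it's the pot. The scoop with the brown handle and three pieces is at (395,180), and the cradle mouth at (660,222). The measured heights agree with the given ones: 105, 100, 74 and about 50 mm.

```bash
cat >> h.py <<'E'
def to(x,y,z,Rt=None):
    "tool-frame shift and turn (deg) from the measured pose to a world target"
    from scipy.spatial.transform import Rotation as Ro
    s=ctrl.observe(); R=s['tcp_rot']; d=R.T@(np.array([x,y,z])-s['tcp_pos'])
    r=Ro.from_matrix(R.T@(R if Rt is None else Rt)).as_rotvec(degrees=True)
    print('shift',d.round(1),'turn',r.round(2),'rows',(np.linalg.norm(d)/50).round(1))
E
python3 - <<'E'
from h import *
to(632,208,210); to(632,208,66)
E
```

```text
shift [-563.6 -220.6    3.9] turn [0. 0. 0.] rows 12.1
shift [-563.6 -220.3  147.9] turn [0. 0. 0.] rows 12.5
```

>>> servo_tool(
  motion=[
    [0,0,-40,0,0,0,-1],
    [-564,-220,-20,0,0,0,-1],
    [-564,-220,-20,0,0,0,-1],
    [-564,-220,-20,0,0,0,-1],
    [-564,-220,-20,0,0,0,-1],
    [-564,-220,-20,0,0,0,-1],
    [-564,-220,-20,0,0,0,-1],
    [-564,-220,-20,0,0,0,-1],
    [-564,-220,-20,0,0,0,-1],
    [-564,-220,-20,0,0,0,-1],
  ],
)

```text
clock: 1.1
tcp_pos: [506.9, 297.2, 239.2]
tcp_rot: [[-0.971, 0.241, -0.001], [0.241, 0.971, -0.0], [0.001, -0.0, -1.0]]
contact_force: [0.6, 0.8, -0.7]
width: 91.9
```

>>> servo_tool(
  motion=[
    [0,0,0,0,0,0,-1],
  ],
)

```text
clock: 1.2
tcp_pos: [509.3, 294.6, 238.5]
tcp_rot: [[-0.969, 0.247, -0.0], [0.247, 0.969, -0.002], [-0.0, -0.002, -1.0]]
contact_force: [-1.2, -0.0, -0.7]
width: 91.7
```

```bash
python3 - <<'E'
from h import *
s=ctrl.observe();print(s['clock'],s['q'].round(2),s['tcp_pos'].round(1))
to(632,208,130,); to(632,208,66)
E
```

```text
1.2 [ 0.32  0.18  1.53 -0.    1.44 -1.  ] [509.3 294.6 238.5]
shift [-140.2  -53.4  108.7] turn [0. 0. 0.] rows 3.7
shift [-140.2  -53.3  172.7] turn [0. 0. 0.] rows 4.6
```

>>> servo_tool(
  motion=[
    [-140,-53,70,0,0,0,-1],
    [-140,-53,70,0,0,0,-1],
    [-140,-53,70,0,0,0,-1],
    [-140,-53,70,0,0,0,-1],
    [-140,-53,70,0,0,0,-1],
    [-140,-53,70,0,0,0,-1],
  ],
)

```text
clock: 1.8
tcp_pos: [628.0, 214.9, 170.2]
tcp_rot: [[-0.971, 0.24, -0.0], [0.24, 0.971, 0.001], [0.001, 0.001, -1.0]]
contact_force: [0.1, 0.6, -0.5]
width: 92.2
```

```bash
python3 - <<'E'
from h import *
to(632,208,66)
p,d=grab('scene'); cv2.imwrite('pics/s1.png',cv2.resize(p[120:300,270:450,::-1],(600,600)))
E
```

```text
shift [ -5.6  -5.8 104.2] turn [0. 0. 0.] rows 2.1
```

View pics/s1.png

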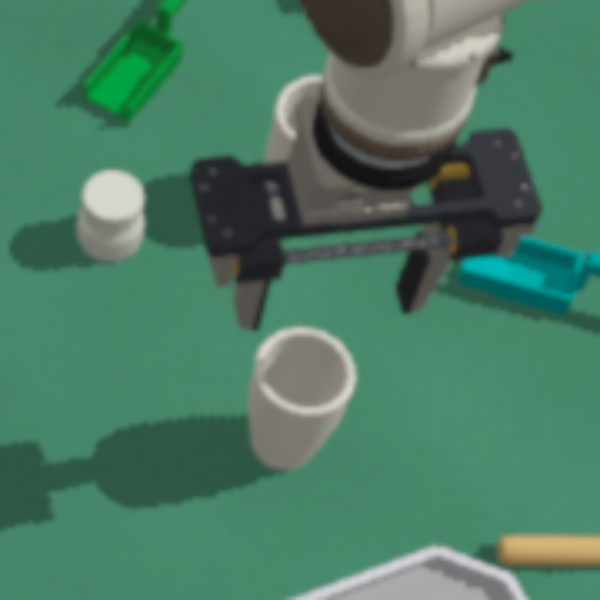

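The view shows the open jaws above the crucible and in line with it, crucible rim at (300,370). Descending to grip.

>>> servo_tool(
  motion=[
    [-6,-6,30,0,0,0,-1],
    [-6,-6,60,0,0,0,-1],
    [-6,-6,90,0,0,0,-1],
    [-6,-6,104,0,0,0,-1],
    [-6,-6,104,0,0,0,-1],
    [-6,-6,104,0,0,0,-1],
  ],
)

```text
clock: 2.45
tcp_pos: [633.9, 207.2, 67.6]
tcp_rot: [[-0.971, 0.239, 0.002], [0.239, 0.971, 0.0], [-0.002, 0.001, -1.0]]
contact_force: [0.4, -0.4, 0.5]
width: 92.2
```

>>> servo_tool(
  motion=[
    [0,0,0,0,0,0,1],
    [0,0,0,0,0,0,1],
    [0,0,0,0,0,0,1],
    [0,0,0,0,0,0,1],
    [0,0,0,0,0,0,1],
  ],
  squeeze=20,
)

```text
clock: 2.95
tcp_pos: [633.9, 206.8, 66.7]
tcp_rot: [[-0.971, 0.241, 0.002], [0.241, 0.971, 0.001], [-0.002, 0.001, -1.0]]
contact_force: [-0.1, 2.0, 3.5]
width: 65.4
```

>>> servo_tool(
  motion=[
    [0,0,0,0,0,0,1],
    [0,0,0,0,0,0,1],
    [0,0,0,0,0,0,1],
  ],
)

```text
clock: 3.25
tcp_pos: [633.9, 206.7, 66.7]
tcp_rot: [[-0.971, 0.24, 0.002], [0.24, 0.971, 0.001], [-0.002, 0.001, -1.0]]
contact_force: [0.4, 2.7, 5.0]
width: 65.6
```

>>> servo_tool(
  motion=[
    [0,0,-40,0,0,0,1],
    [0,0,-80,0,0,0,1],
    [0,0,-120,0,0,0,1],
    [0,0,-120,0,0,0,1],
  ],
  squeeze=30,
)

```text
clock: 3.65
tcp_pos: [636.3, 206.4, 191.7]
tcp_rot: [[-0.971, 0.24, 0.01], [0.24, 0.971, 0.001], [-0.009, 0.003, -1.0]]
contact_force: [0.7, 0.1, -3.8]
width: 65.2
```

```bash
python3 - <<'E'
from h import *
to(499.5,-272.5,187)
E
```

```text
shift [  17.6 -497.7    3.1] turn [0. 0. 0.] rows 10.0
```

>>> servo_tool(
  motion=[
    [1,-25,0,0,0,0,1],
    [3,-70,0,0,0,0,1],
    [4,-115,0,0,0,0,1],
    [6,-160,0,0,0,0,1],
    [7,-205,0,0,0,0,1],
    [9,-250,0,0,0,0,1],
    [10,-295,0,0,0,0,1],
    [12,-340,0,0,0,0,1],
    [14,-385,0,0,0,0,1],
    [15,-430,0,0,0,0,1],
  ],
)

```text
clock: 4.65
tcp_pos: [512.7, -208.2, 182.6]
tcp_rot: [[-0.971, 0.241, -0.005], [0.241, 0.971, 0.003], [0.005, 0.001, -1.0]]
contact_force: [0.3, 0.6, -3.3]
width: 65.0
```

>>> servo_tool(
  motion=[
    [1,-40,0,0,0,0,1],
    [2,-63,0,0,0,0,1],
    [2,-68,0,0,0,0,1],
    [2,-68,0,0,0,0,1],
    [2,-68,0,0,0,0,1],
    [2,-68,0,0,0,0,1],
  ],
)

```text
clock: 5.25
tcp_pos: [497.1, -271.5, 185.1]
tcp_rot: [[-0.971, 0.239, -0.001], [0.239, 0.971, 0.001], [0.001, 0.001, -1.0]]
contact_force: [-0.1, 0.7, -2.6]
width: 65.2
```

```bash
python3 - <<'E'
from h import *
to(499.5,-272.5,187)
p,d=grab('scene'); W=cloud('scene',d)
cv2.imwrite('pics/s2.png',cv2.resize(p[150:330,50:230,::-1],(600,600)))
p2,d2=grab('top'); cv2.imwrite('pics/t2.png',cv2.resize(p2[120:300,350:530,::-1],(600,600)))
E
```

```text
shift [-2.6 -0.4 -1.9] turn [0. 0. 0.] rows 0.1
```

View pics/s2.png

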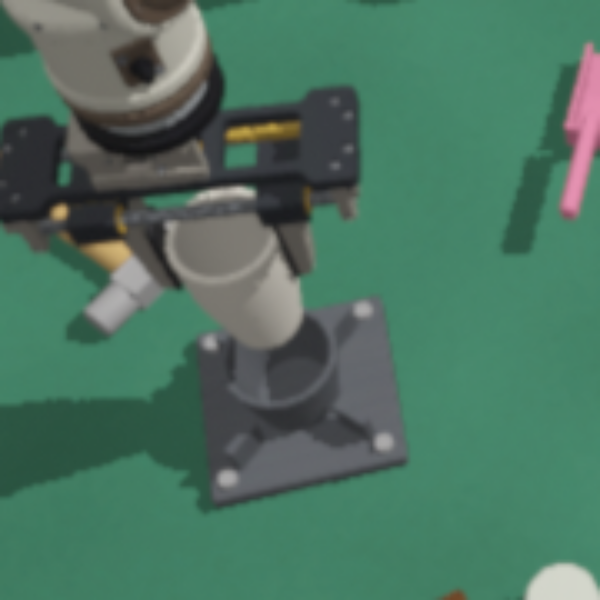

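View pics/t2.png

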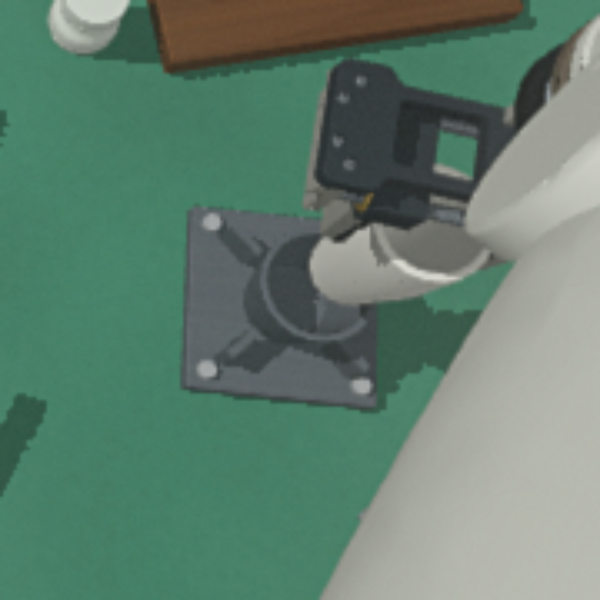

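Both views show the crucible held upright above the cradle, foot at (265,340) in the scene crop over the mouth at (285,360). Next I'll fit its axis in the same view as the cradle.

```bash
python3 - <<'E'
from h import *
from scipy.optimize import least_squares
z0=ctrl.observe()['tcp_pos'][2]-66.7
for n in ('scene','top'):
    z=np.load(n+'.npz'); p=z['p'].astype(int); W=cloud(n,z['d'])
    white=(p.min(2)>95)&(np.ptp(p,axis=2)<30)
    k=white&(np.hypot(W[...,0]-497,W[...,1]+272)<45)
    Q=W[k]; h=Q[:,2]-z0
    Rh=np.interp(h,[0,60,105],[22,32,33])
    for lo,hi in ((5,40),(5,60),(60,98),(101,108)):
        s=(h>lo)&(h<hi)
        if s.sum()<15: continue
        P=Q[s]; r=Rh[s] if hi<100 else 30.5
        # outside wall: camera-facing; reject inner wall
        f=lambda c:np.hypot(P[:,0]-c[0],P[:,1]-c[1])-r
        q=least_squares(f,[497,-272],loss='soft_l1').x
        print(n,lo,hi,s.sum(),q.round(1),np.median(abs(f(q))).round(2))
print('z0',z0, ctrl.observe()['tcp_pos'].round(1))
E
```

```text
scene 5 40 154 [ 494.3 -268.7] 0.54
scene 5 60 390 [ 495.3 -268.4] 1.79
scene 60 98 520 [ 496.5 -266. ] 2.2
scene 101 108 187 [ 496. -270.] 1.43
top 5 40 202 [ 497.  -269.3] 1.83
top 5 60 386 [ 498.9 -267. ] 1.75
top 60 98 418 [ 499.1 -268. ] 1.52
top 101 108 164 [ 496.  -270.9] 1.33
z0 118.84607258949116 [ 497.2 -271.9  185.5]
```

>>> servo_tool(
  motion=[
    [-2.5,-1.7,10,0,0,0,1],
    [-2.5,-1.7,25,0,0,0,1],
    [-2.5,-1.7,40,0,0,0,1],
    [-2.5,-1.7,52,0,0,0,1],
    [-2.5,-1.7,60,0,0,0,1],
    [-2.5,-1.7,66,0,0,0,1],
    [-2.5,-1.7,70,0,0,0,1],
    [-2.5,-1.7,73,0,0,0,1],
    [-2.5,-1.7,73,0,0,0,1],
  ],
)

```text
clock: 6.25
tcp_pos: [499.0, -275.2, 112.7]
tcp_rot: [[-0.971, 0.24, -0.0], [0.24, 0.971, -0.0], [0.0, -0.0, -1.0]]
contact_force: [0.9, -0.3, -2.9]
width: 65.6
```

>>> servo_tool(
  motion=[
    [0,0,3,0,0,0,1],
    [0,0,6,0,0,0,1],
    [0,0,9,0,0,0,1],
    [0,0,12,0,0,0,1],
    [0,0,12,0,0,0,1],
  ],
)

```text
clock: 6.75
tcp_pos: [498.7, -274.9, 100.1]
tcp_rot: [[-0.971, 0.24, -0.001], [0.24, 0.971, 0.001], [0.001, 0.0, -1.0]]
contact_force: [0.3, 0.1, -4.6]
width: 65.1
```

>>> servo_tool(
  motion=[
    [0,0,2,0,0,0,1],
    [0,0,4,0,0,0,1],
    [0,0,6,0,0,0,1],
    [0,0,7.5,0,0,0,1],
    [0,0,7.5,0,0,0,1],
  ],
)

```text
clock: 7.25
tcp_pos: [498.8, -275.0, 92.9]
tcp_rot: [[-0.971, 0.24, -0.0], [0.24, 0.971, 0.0], [0.001, 0.0, -1.0]]
contact_force: [-0.3, 0.4, -3.1]
width: 65.4
```

>>> servo_tool(
  motion=[
    [0,0,1,0,0,0,1],
    [0,0,2,0,0,0,1],
    [0,0,3,0,0,0,1],
    [0,0,3,0,0,0,1],
  ],
)

```text
clock: 7.65
tcp_pos: [498.9, -275.1, 90.1]
tcp_rot: [[-0.971, 0.24, -0.0], [0.24, 0.971, 0.0], [0.0, 0.0, -1.0]]
contact_force: [-0.3, -0.3, -3.5]
width: 65.3
```

Nearly home, with no contact yet. Lowering until the floor is felt.

>>> servo_tool(
  motion=[
    [0,0,1,0,0,0,1],
    [0,0,1.5,0,0,0,1],
    [0,0,2,0,0,0,1],
    [0,0,2,0,0,0,1],
  ],
)

```text
clock: 8.05
tcp_pos: [499.2, -275.2, 88.7]
tcp_rot: [[-0.971, 0.24, 0.0], [0.24, 0.971, -0.0], [-0.0, -0.0, -1.0]]
contact_force: [0.2, 1.4, 0.7]
width: 65.2
```

>>> servo_tool(
  motion=[
    [0,0,0.5,0,0,0,1],
    [0,0,0.5,0,0,0,-1],
    [0,0,0.5,0,0,0,-1],
    [0,0,0.5,0,0,0,-1],
    [0,0,0.5,0,0,0,-1],
    [0,0,0.5,0,0,0,-1],
  ],
)

```text
clock: 8.65
tcp_pos: [499.0, -275.3, 87.7]
tcp_rot: [[-0.971, 0.24, 0.0], [0.24, 0.971, -0.0], [-0.0, -0.0, -1.0]]
contact_force: [-0.6, -0.1, -0.5]
width: 92.0
```

>>> servo_tool(
  motion=[
    [0,0,0,0,0,0,-1],
    [0,0,-15,0,0,0,-1],
    [0,0,-45,0,0,0,-1],
    [0,0,-80,0,0,0,-1],
    [0,0,-110,0,0,0,-1],
    [0,0,-120,0,0,0,-1],
    [0,120,-120,0,0,0,-1],
    [0,120,-120,0,0,0,-1],
    [0,120,-120,0,0,0,-1],
    [0,120,-120,0,0,0,-1],
  ],
)

```text
clock: 9.65
tcp_pos: [527.9, -156.0, 207.3]
tcp_rot: [[-0.972, 0.237, -0.001], [0.237, 0.972, 0.001], [0.001, 0.001, -1.0]]
contact_force: [0.5, -0.4, 0.2]
width: 91.5
```

```bash
python3 - <<'E'
from h import *
from scipy.optimize import least_squares
s=ctrl.observe();print(s['tcp_pos'].round(1),s['q'].round(2))
for n in ('scene','top'):
    p,d=grab(n); W=cloud(n,d)
    k=(p.min(2)>95)&(np.hypot(W[...,0]-498,W[...,1]+273)<50)&(abs(W[...,2]-127)<4)
    P=W[k]
    q=least_squares(lambda q:np.hypot(P[:,0]-q[0],P[:,1]-q[1])-q[2],[498,-273,30],loss='soft_l1').x if len(P)>15 else None
    print(n,len(P),q,np.median(P[:,2]) if len(P) else 0)
    A=np.c_[P[:,:2]-P[:,:2].mean(0),np.ones(len(P))]; print(' tilt',np.linalg.lstsq(A,P[:,2],rcond=None)[0].round(3))
    cv2.imwrite(f'pics/{n}3.png',cv2.resize(p[...,::-1],(800,600)))
E
```

```text
[ 527.9 -156.   207.3] [-0.51  0.1   1.67  0.    1.37 -1.84]
scene 235 [ 498.23439335 -271.8684056    30.05003522] 128.0920824672187
 tilt [-0.00000e+00  3.00000e-03  1.27758e+02]
top 0 None 0
 tilt [0. 0. 0.]<stdin>:10: RuntimeWarning: Mean of empty slice.
  ret = um.true_divide(
```

View pics/scene3.png

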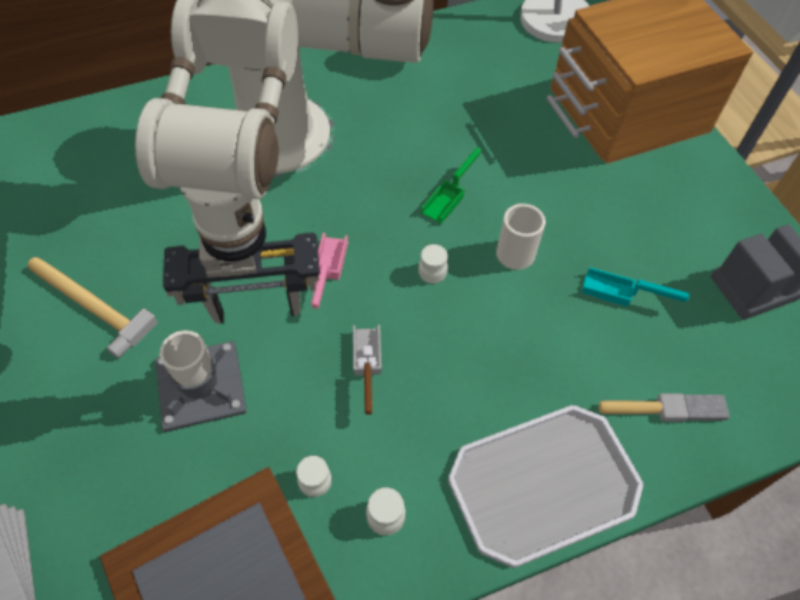

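The crucible is home. Its rim circle at (498.2,-271.9) and z 128 matches the cradle axis to 0.3 mm with no tilt (scene view: crucible at (187,355)). The scoop at (367,365) still holds its pieces. Next: the scoop handle.

```bash
cat >> h.py <<'E'
def pose(L,theta,yaw,off=0,droop=0):
    "TCP pos, rot for the lip at L, lip tipped down theta deg, handle heading yaw deg"
    from scipy.spatial.transform import Rotation as Ro
    S=(Ro.from_euler('z',yaw,degrees=True)*Ro.from_euler('y',-theta,degrees=True)).as_matrix()
    return np.array(L)+S@[120+off,0,14], S@np.diag([-1.,1,-1])
E
python3 - <<'E'
from h import *
R=pose([0,0,0],0,-19.3)[1]
to(611.8,-29.2,110,R); to(611.8,-29.2,23,R)
E
```

```text
shift [-50.8 146.1  97.3] turn [-0.03 -0.04  5.43] rows 3.7
shift [-50.8 146.1 184.3] turn [-0.03 -0.04  5.43] rows 4.8
```

>>> servo_tool(
  motion=[
    [-15,40,25,0,0,5.4,-1],
    [-30,85,50,0,0,5.4,-1],
    [-45,130,80,0,0,5.4,-1],
    [-51,146,110,0,0,5.4,-1],
    [-51,146,110,0,0,5.4,-1],
    [-51,146,110,0,0,5.4,-1],
  ],
)

```text
clock: 10.35
tcp_pos: [611.9, -30.5, 96.9]
tcp_rot: [[-0.944, 0.331, -0.002], [0.331, 0.944, -0.0], [0.002, -0.001, -1.0]]
contact_force: [-0.0, -0.2, 0.5]
width: 92.1
```

```bash
python3 - <<'E'
from h import *
R=pose([0,0,0],0,-19.3)[1]
to(611.8,-29.2,23,R)
p,d=grab('scene'); cv2.imwrite('pics/s4.png',cv2.resize(p[180:330,180:330,::-1],(600,600)))
E
```

```text
shift [ 0.3  1.3 73.9] turn [-0.06 -0.11 -0.04] rows 1.5
```

View pics/s4.png

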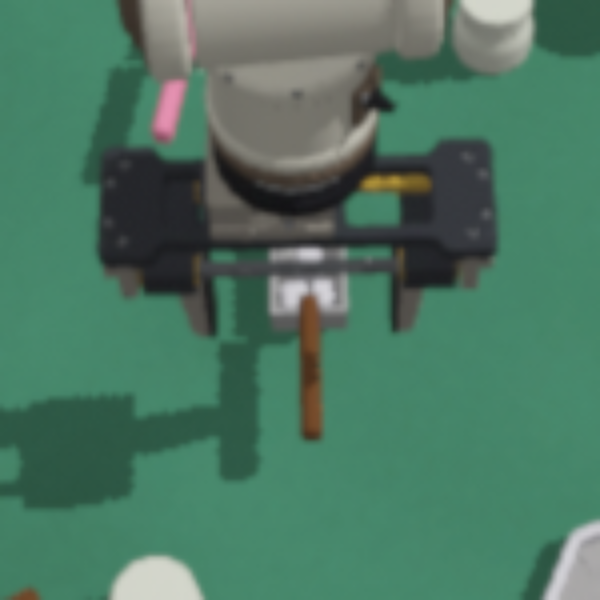

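The scene crop shows the handle at (310,370) midway between the open fingers at (205,310) and (405,310). Descending and gripping.

>>> servo_tool(
  motion=[
    [0,1.3,20,0,0,0,-1],
    [0,1.3,45,0,0,0,-1],
    [0,1.3,65,0,0,0,-1],
    [0,1.3,74,0,0,0,-1],
    [0,1.3,74,0,0,0,-1],
    [0,1.3,74,0,0,0,-1],
  ],
)

```text
clock: 11.0
tcp_pos: [614.1, -29.1, 25.6]
tcp_rot: [[-0.943, 0.332, 0.003], [0.332, 0.943, -0.001], [-0.003, 0.0, -1.0]]
contact_force: [-0.1, -0.2, -0.2]
width: 91.6
```

>>> servo_tool(
  motion=[
    [0,0,0,0,0,0,1],
    [0,0,0,0,0,0,1],
    [0,0,0,0,0,0,1],
    [0,0,0,0,0,0,1],
    [0,0,0,0,0,0,1],
    [0,0,0,0,0,0,1],
    [0,0,0,0,0,0,1],
    [0,0,0,0,0,0,1],
  ],
  squeeze=20,
)

```text
clock: 11.8
tcp_pos: [612.9, -28.0, 23.7]
tcp_rot: [[-0.944, 0.331, -0.0], [0.331, 0.944, 0.0], [0.0, 0.0, -1.0]]
contact_force: [0.2, 0.4, -0.1]
width: 30.1
```

>>> servo_tool(
  motion=[
    [0,0,0,0,0,0,1],
    [0,0,0,0,0,0,1],
    [0,0,0,0,0,0,1],
    [0,0,0,0,0,0,1],
  ],
  squeeze=55,
)

```text
clock: 12.2
tcp_pos: [612.9, -28.1, 23.7]
tcp_rot: [[-0.944, 0.331, -0.0], [0.331, 0.944, -0.0], [0.0, -0.0, -1.0]]
contact_force: [-0.5, -0.4, 0.5]
width: 11.3
```

>>> servo_tool(
  motion=[
    [0,0,0,0,0,0,1],
    [0,0,0,0,0,0,1],
    [0,0,-8,0,0,0,1],
    [0,0,-22,0,0,0,1],
    [0,0,-45,0,0,0,1],
    [0,0,-75,0,0,0,1],
    [0,0,-105,0,0,0,1],
    [0,0,-130,0,0,0,1],
    [0,0,-145,0,0,0,1],
    [0,0,-150,0,0,0,1],
  ],
)

```text
clock: 13.2
tcp_pos: [614.0, -28.3, 176.4]
tcp_rot: [[-0.944, 0.331, 0.004], [0.331, 0.944, -0.001], [-0.004, 0.0, -1.0]]
contact_force: [-0.3, 0.0, -1.8]
width: 11.8
```

>>> servo_tool(
  motion=[
    [0,0,0,0,0,0,1],
    [0,0,0,0,0,0,1],
  ],
)

```text
clock: 13.4
tcp_pos: [612.0, -27.8, 172.1]
tcp_rot: [[-0.944, 0.331, -0.003], [0.331, 0.944, 0.001], [0.003, -0.0, -1.0]]
contact_force: [0.1, -1.4, -2.8]
width: 11.3
```

```bash
python3 - <<'E'
from h import *
s=ctrl.observe(); t=s['tcp_pos']; print(t.round(1))
yaw=np.radians(-19.3); e=np.array([np.cos(yaw),np.sin(yaw)]); f=np.array([-e[1],e[0]])
for n in ('scene','top'):
    p,d=grab(n); W=cloud(n,d); D=W[...,:2]-t[:2]; a=D@e; b=D@f
    hsv=cv2.cvtColor(p,cv2.COLOR_RGB2HSV)
    k=((hsv[...,0]<15)|(hsv[...,0]>172))&(hsv[...,1]>90)&(a>10)&(a<65)&(abs(b)<20)&(W[...,2]>120)
    if k.sum()>10: print(n,'handle',k.sum(),np.polyfit(a[k],W[k][:,2],1).round(3),'end',np.percentile(a[k],98).round(1),'b',np.polyfit(a[k],b[k],1).round(3))
    g=(np.ptp(p.astype(int),axis=2)<30)&(a>-140)&(a<-35)&(abs(b)<35)&(W[...,2]>130)&(W[...,2]<192)
    print(n,'pan',g.sum(),'a',np.percentile(a[g],[1,5]).round(1),'b',np.percentile(b[g],[1,99]).round(1),'z lip',np.percentile(W[g&(a<-110)][:,2],[5,50,95]).round(1) if (g&(a<-110)).any() else 0)
    cv2.imwrite(f'pics/{n}5.png',cv2.resize(p[120:330,150:430,::-1],(800,600)))
E
```

```text
[612.  -27.8 172.1]
scene handle 81 [ -0.227 211.903] end 45.2 b [-0.007  0.482]
scene pan 1 a [-54.2 -54.2] b [9.6 9.6] z lip 0Traceback (most recent call last):
  File "<stdin>", line 10, in <module>
    return _quantile_unchecked(
        a, q, axis, out, overwrite_input, method, keepdims, weights)
    return _ureduce(a,
                    func=_quantile_ureduce_func,
    ...<5 lines>...
                    overwrite_input=overwrite_input,
                    method=method)
    r = func(a, **kwargs)
    result = _quantile(arr,
                       quantiles=q,
    ...<2 lines>...
                       out=out,
                       weights=wgt)
    slices_having_nans = np.isnan(arr[-1, ...])
                                  ~~~^^^^^^^^^
IndexError: index -1 is out of bounds for axis 0 with size 0
```

View pics/scene5.png

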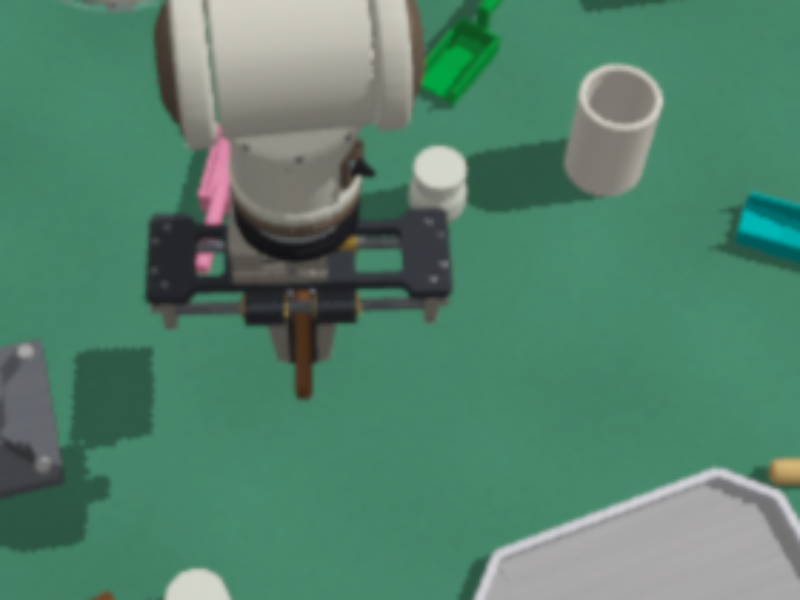

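```bash
python3 - <<'E'
from h import *
s=ctrl.observe(); t=s['tcp_pos']; print(t.round(1))
yaw=np.radians(-19.3); e=np.array([np.cos(yaw),np.sin(yaw)]); f=np.array([-e[1],e[0]])
grab('top')
for n in ('scene','top'):
    z=np.load(n+'.npz'); p=z['p']; W=cloud(n,z['d']); D=W[...,:2]-t[:2]; a=D@e; b=D@f
    hsv=cv2.cvtColor(p,cv2.COLOR_RGB2HSV); br=((hsv[...,0]<15)|(hsv[...,0]>172))&(hsv[...,1]>90)
    for lo in range(10,60,6):
        k=br&(a>lo)&(a<lo+6)&(abs(b)<6)&(W[...,2]>120)
        if k.any(): print(n,lo,k.sum(),np.percentile(W[k][:,2],[10,50,90]).round(1))
    for lo in range(-140,-30,12):
        k=(a>lo)&(a<lo+12)&(abs(b)<24)&(W[...,2]>140)&(W[...,2]<190)
        if k.any(): print(n,'pan',lo,k.sum(),np.percentile(W[k][:,2],[10,50,90]).round(1))
E
```

```text
[611.9 -27.8 171.9]
scene 10 15 [197.7 200.3 202.5]
scene 16 23 [197.5 200.5 276.2]
scene 22 11 [198.8 201.  202.9]
scene 28 9 [198.8 199.6 201.4]
scene 34 12 [199.5 201.7 202.6]
scene 40 10 [197.7 200.6 203.9]
scene pan -56 1 [166.8 166.8 166.8]
```

The handle is level in the grip (top at about 200.6 along its length, end at +46 mm as expected). Carrying it to the crucible.

```bash
python3 - <<'E'
from h import *
P,R=pose([498.5+.944*12,-274.8-.33*12,158],0,-19.3); print(P); to(*P,R)
E
```

```text
[ 623.08411419 -318.42172713  172.        ]
shift [-1.066e+02 -2.706e+02 -1.000e-01] turn [-0.01 -0.16 -0.01] rows 5.8
```

>>> servo_tool(
  motion=[
    [-4,-9,0,0,0,0,1],
    [-11,-28,0,0,0,0,1],
    [-23,-58,0,0,0,0,1],
    [-35,-90,0,0,0,0,1],
    [-48,-122,0,0,0,0,1],
    [-61,-154,0,0,0,0,1],
    [-74,-187,0,0,0,0,1],
    [-86,-218,0,0,0,0,1],
    [-96,-243,0,0,0,0,1],
    [-102,-259,0,0,0,0,1],
  ],
)

```text
clock: 14.55
tcp_pos: [622.8, -309.0, 173.1]
tcp_rot: [[-0.943, 0.333, -0.001], [0.333, 0.943, -0.0], [0.001, -0.0, -1.0]]
contact_force: [-0.8, 0.7, -1.9]
width: 11.5
```

>>> servo_tool(
  motion=[
    [-3,-8,0,0,0,0,1],
    [-5,-12,0,0,0,0,1],
    [-5,-12,0,0,0,0,1],
    [-5,-12,0,0,0,0,1],
    [-5,-12,0,0,0,0,1],
  ],
)

```text
clock: 15.05
tcp_pos: [624.5, -318.1, 173.8]
tcp_rot: [[-0.944, 0.33, -0.0], [0.33, 0.944, 0.0], [0.0, 0.0, -1.0]]
contact_force: [0.3, -0.5, -2.2]
width: 11.5
```

```bash
python3 - <<'E'
from h import *
s=ctrl.observe(); print(s['tcp_pos'].round(1),s['q'].round(2))
C=np.array([498.5,-274.8])
for th,off,z in ((0,12,158),(8,12,157),(16,12,152),(24,13,146),(32,14,141),(40,14,139),(48,14,139),(56,14,139),(62,14,139)):
    P,R=pose([C[0]+.944*off,C[1]-.33*off,z],th,-19.3); print(th,end=' '); to(*P,R)
p,d=grab('top'); W=cloud('top',d)
p2,_=grab('scene')
cv2.imwrite('pics/t6.png',np.hstack([cv2.resize(p[100:310,300:510,::-1],(400,400)),cv2.resize(p2[130:340,40:250,::-1],(400,400))]))
E
```

```text
[ 624.5 -318.1  173.8] [-0.64  0.51  1.24  0.    1.39 -1.88]
0 shift [ 1.2 -0.8  1.8] turn [ 0.01 -0.01  0.06] rows 0.0
8 shift [  4.3  -0.8 -13.7] turn [ 0.02 -8.01  0.06] rows 0.3
16 shift [  9.7  -0.8 -24.7] turn [  0.02 -16.01   0.06] rows 0.5
24 shift [ 16.3  -0.8 -33.8] turn [  0.03 -24.01   0.05] rows 0.7
32 shift [ 24.8  -0.7 -42.6] turn [ 3.000e-02 -3.201e+01  5.000e-02] rows 1.0
40 shift [ 36.3  -0.7 -53. ] turn [ 3.000e-02 -4.001e+01  5.000e-02] rows 1.3
48 shift [ 49.3  -0.7 -63.7] turn [ 4.000e-02 -4.801e+01  5.000e-02] rows 1.6
56 shift [ 63.7  -0.7 -72.5] turn [ 4.000e-02 -5.601e+01  5.000e-02] rows 1.9
62 shift [ 75.2  -0.7 -77.7] turn [ 4.000e-02 -6.201e+01  5.000e-02] rows 2.2
```

View pics/t6.png

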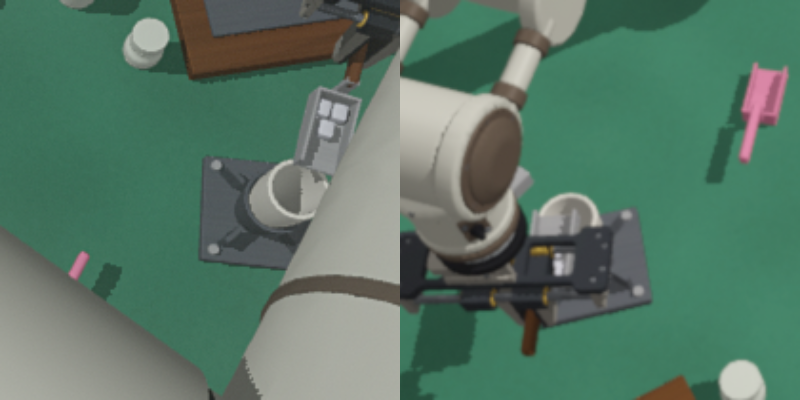

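Top view (left): the three pieces are at the back of the pan (335,118), and the lip at (315,165) is over the crucible's mouth at (298,190). I'll check the lip numerically from this frame.

```bash
python3 - <<'E'
from h import *
from scipy.optimize import least_squares
z=np.load('top.npz'); p=z['p'].astype(int); W=cloud('top',z['d'])
C=np.array([498.,-272.6]); yaw=np.radians(-19.3); e=np.array([np.cos(yaw),np.sin(yaw)]); f=np.array([-e[1],e[0]])
D=W[...,:2]-C; a=D@e; b=D@f
k=(np.ptp(p,axis=2)<30)&(a>-40)&(a<100)&(abs(b)<45)&(W[...,2]>145)&(W[...,2]<182)
v,u=np.where(k); print('pan a',np.percentile(a[k],[0,1,5]).round(1),'b',np.percentile(b[k],[1,50,99]).round(1))
for lo in range(-10,100,10):
    q=k&(a>lo)&(a<lo+10)
    if q.any(): print(lo,q.sum(),'z',np.percentile(W[q][:,2],[5,50,95]).round(0),'b',np.percentile(b[q],[2,98]).round(0))
r=(p.min(2)>95)&(np.hypot(a,b)<45)&(abs(W[...,2]-127)<4); P=W[r]
print(len(P),least_squares(lambda q:np.hypot(P[:,0]-q[0],P[:,1]-q[1])-q[2],[498,-273,30],loss='soft_l1').x.round(1))
E
```

```text
pan a [12.3 13.1 16.1] b [-22.4  -1.1  21.2]
10 98 z [155. 158. 172.] b [-20.  21.]
20 109 z [154. 157. 171.] b [-21.  21.]
30 119 z [152. 156. 171.] b [-21.  21.]
40 141 z [152. 155. 172.] b [-21.  21.]
50 137 z [151. 164. 172.] b [-23.  21.]
60 138 z [152. 161. 172.] b [-22.  21.]
70 148 z [152. 166. 172.] b [-21.  21.]
80 101 z [154. 166. 173.] b [-22.  21.]
90 150 z [156. 170. 179.] b [-21.  21.]
175 [ 497.5 -272.9   30. ]
```

The lip is 12.5 mm on the handle side of the crucible axis and centred sideways to 1 mm, as intended. Tipping about the lip.

>>> servo_tool(
  motion=[
    [2,-0.7,-6,0,-4,0,1],
    [4,-0.7,-14,0,-8,0,1],
    [7,-0.7,-19,0,-12,0,1],
    [10,-0.7,-25,0,-16,0,1],
    [13,-0.7,-29,0,-20,0,1],
    [16,-0.7,-34,0,-24,0,1],
    [20,-0.7,-38,0,-28,0,1],
    [25,-0.7,-43,0,-32,0,1],
    [25,-0.7,-43,0,-32,0,1],
    [25,-0.7,-43,0,-32,0,1],
  ],
)

```text
clock: 16.15
tcp_pos: [600.3, -311.3, 217.0]
tcp_rot: [[-0.801, 0.331, 0.499], [0.281, 0.944, -0.175], [-0.529, -0.0, -0.849]]
contact_force: [0.8, 0.6, -1.6]
width: 11.9
```

```bash
python3 - <<'E'
from h import *
s=ctrl.observe(); print(s['tcp_pos'].round(1),s['q'].round(2))
C=np.array([498.5,-274.8])
P0,R0=pose([C[0]+.944*14,C[1]-.33*14,141],32,-19.3); print(P0.round(1))
for th,off,z in ((32,14,141),(36,14,140),(40,14,139),(44,14,139),(48,14,139),(52,14,139),(56,14,139),(60,14,139),(64,14,139)):
    P,R=pose([C[0]+.944*off,C[1]-.33*off,z],th,-19.3); print(th,end=' '); to(*P,R)
E
```

```text
[ 600.3 -311.3  217. ] [-0.76  0.03  1.83  0.31  0.79 -2.16]
[ 600.8 -310.6  216.5]
32 shift [0.1 0.8 0.5] turn [-0.01 -0.07 -0.01] rows 0.0
36 shift [ 1.9  0.8 -7. ] turn [-0.01 -4.07 -0.  ] rows 0.1
40 shift [  4.3   0.8 -14.3] turn [-0.01 -8.07 -0.  ] rows 0.3
44 shift [  6.7   0.8 -22.4] turn [-1.000e-02 -1.207e+01 -0.000e+00] rows 0.5
48 shift [  9.7   0.8 -30.3] turn [-1.000e-02 -1.607e+01 -0.000e+00] rows 0.6
52 shift [ 13.2   0.8 -38. ] turn [-1.000e-02 -2.007e+01 -0.000e+00] rows 0.8
56 shift [ 17.3   0.8 -45.4] turn [-1.000e-02 -2.407e+01 -0.000e+00] rows 1.0
60 shift [ 21.8   0.8 -52.4] turn [-1.000e-02 -2.807e+01 -0.000e+00] rows 1.1
64 shift [ 26.9   0.8 -59.2] turn [-1.000e-02 -3.207e+01 -0.000e+00] rows 1.3
```

>>> servo_tool(
  motion=[
    [1,0.8,-3.5,0,-2,0,1],
    [2,0.8,-7,0,-4,0,1],
    [3,0.8,-10.5,0,-6,0,1],
    [4.3,0.8,-14.3,0,-8,0,1],
    [5.5,0.8,-18.5,0,-10,0,1],
    [6.7,0.8,-22.4,0,-12,0,1],
    [9.7,0.8,-30.3,0,-16,0,1],
    [13.2,0.8,-38,0,-20,0,1],
    [17.3,0.8,-45.4,0,-24,0,1],
    [21.8,0.8,-52.4,0,-28,0,1],
  ],
)

```text
clock: 17.15
tcp_pos: [557.5, -291.3, 258.4]
tcp_rot: [[-0.481, 0.338, 0.809], [0.177, 0.941, -0.288], [-0.859, 0.005, -0.512]]
contact_force: [-1.3, -0.8, -1.7]
width: 11.3
```

>>> servo_tool(
  motion=[
    [0,0,0,0,0,0,1],
    [0,0,0,0,0,0,1],
    [0,0,0,0,0,0,1],
    [0,0,0,0,0,0,1],
    [0,0,0,0,0,0,1],
  ],
)

```text
clock: 17.65
tcp_pos: [557.8, -291.3, 258.7]
tcp_rot: [[-0.483, 0.337, 0.808], [0.174, 0.942, -0.288], [-0.858, 0.002, -0.513]]
contact_force: [-0.6, 0.1, -1.4]
width: 11.9
```

```bash
python3 - <<'E'
from h import *
s=ctrl.observe(); print(s['tcp_pos'].round(1),s['q'].round(2))
p,_=grab('top'); p2,_=grab('scene')
cv2.imwrite('pics/t7.png',np.hstack([cv2.resize(p[100:310,300:510,::-1],(400,400)),cv2.resize(p2[130:340,40:250,::-1],(400,400))]))
E
```

```text
[ 557.8 -291.3  258.7] [-0.93 -0.33  2.29  1.16  0.55 -2.99]
```

View pics/t7.png

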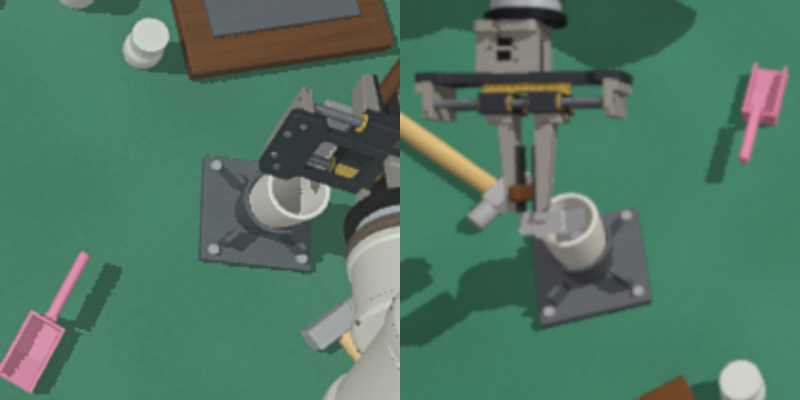

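At 59° tilt the last joint is at its limit, but the pan looks empty and the wrist load has dropped. View 11 of 12 shows the lip at (545,215) over the crucible's mouth. Tipping back, then checking by numbers.

```bash
python3 - <<'E'
from h import *
C=np.array([498.5,-274.8])
for th,off,z in ((52,14,141),(44,14,142),(36,14,144),(28,14,150),(20,14,157),(12,12,165),(6,12,168),(0,12,170)):
    P,R=pose([C[0]+.944*off,C[1]-.33*off,z],th,-19.3); print(th,end=' '); to(*P,R)
E
```

```text
52 shift [ 4.3 -4.  20.8] turn [-0.26  7.12 -0.31] rows 0.4
44 shift [ 4.7 -3.9 37.1] turn [-0.24 15.12 -0.33] rows 0.8
36 shift [ 6.6 -3.8 52.5] turn [-0.21 23.12 -0.35] rows 1.1
28 shift [ 7.4 -3.8 65.2] turn [-0.19 31.12 -0.37] rows 1.3
20 shift [ 9.4 -3.7 76.4] turn [-0.17 39.12 -0.38] rows 1.5
12 shift [13.6 -3.7 84.2] turn [-0.14 47.12 -0.39] rows 1.7
6 shift [19.7 -3.7 91.8] turn [-0.12 53.12 -0.4 ] rows 1.9
0 shift [27.6 -3.7 99. ] turn [-0.1  59.12 -0.41] rows 2.1
```

>>> servo_tool(
  motion=[
    [2,-2,10,0,3.5,0,1],
    [4,-4,21,0,7,0,1],
    [5,-4,37,0,15,0,1],
    [7,-4,52,0,23,0,1],
    [7.5,-4,65,0,31,0,1],
    [9.5,-4,76,0,39,0,1],
    [13.5,-4,84,0,47,0,1],
    [20,-4,92,0,53,0,1],
    [27,-4,99,0,59,-0.4,1],
    [27,-4,99,0,59,-0.4,1],
  ],
)

```text
clock: 18.75
tcp_pos: [623.9, -318.4, 179.7]
tcp_rot: [[-0.944, 0.331, -0.003], [0.331, 0.944, 0.002], [0.004, 0.001, -1.0]]
contact_force: [-0.8, 0.2, -1.8]
width: 11.7
```

>>> servo_tool(
  motion=[
    [0,0,0,0,0,0,1],
    [0,0,0,0,0,0,1],
    [0,0,0,0,0,0,1],
  ],
)

```text
clock: 19.05
tcp_pos: [622.8, -318.9, 186.4]
tcp_rot: [[-0.943, 0.332, 0.004], [0.332, 0.943, -0.003], [-0.005, -0.002, -1.0]]
contact_force: [-0.5, -0.7, -0.7]
width: 11.2
```

```bash
python3 - <<'E'
from h import *
s=ctrl.observe(); print(s['tcp_pos'].round(1),s['q'].round(2)); to(624.5,-318,184,pose([0,0,0],0,-19.3)[1])
p,d=grab('top'); W=cloud('top',d)
C=np.array([498.,-272.6]); yaw=np.radians(-19.3); e=np.array([np.cos(yaw),np.sin(yaw)]); f=np.array([-e[1],e[0]])
D=W[...,:2]-C; a=D@e; b=D@f
for lo in range(0,100,10):
    q=(abs(b)<16)&(a>lo)&(a<lo+10)&(W[...,2]>150)&(W[...,2]<190)
    if q.any(): print(lo,q.sum(),'z',np.percentile(W[q][:,2],[5,50,95]).round(0),'bright',np.percentile(p[q].min(1),95))
for n in ('top','scene'):
    p,d=grab(n); W=cloud(n,d); r=np.hypot(W[...,0]-498,W[...,1]+272.6)<24
    q=r&(W[...,2]<110)&(W[...,2]>20); print(n,'inside crucible',q.sum(),np.percentile(W[q][:,2],[5,25,50,75,95]).round(0))
    cv2.imwrite(f'pics/{n}8.png',p[...,::-1])
E
```

```text
[ 622.8 -318.9  186.4] [-0.65  0.49  1.24 -0.    1.41 -1.88]
shift [-1.3  1.4  2.4] turn [-0.1   0.31 -0.11] rows 0.1
10 74 z [167. 170. 172.] bright 146.0
20 63 z [166. 168. 170.] bright 145.0
30 64 z [165. 167. 168.] bright 142.0
40 65 z [164. 166. 167.] bright 145.8
50 60 z [163. 165. 166.] bright 147.0
60 66 z [163. 165. 167.] bright 147.0
70 63 z [163. 165. 167.] bright 147.0
80 99 z [164. 166. 184.] bright 147.0
90 87 z [165. 182. 188.] bright 149.0
top inside crucible 94 [37. 43. 49. 55. 62.]Traceback (most recent call last):
  File "<stdin>", line 11, in <module>
    return _quantile_unchecked(
        a, q, axis, out, overwrite_input, method, keepdims, weights)
    return _ureduce(a,
                    func=_quantile_ureduce_func,
    ...<5 lines>...
                    overwrite_input=overwrite_input,
                    method=method)
    r = func(a, **kwargs)
    result = _quantile(arr,
                       quantiles=q,
    ...<2 lines>...
                       out=out,
                       weights=wgt)
    slices_having_nans = np.isnan(arr[-1, ...])
                                  ~~~^^^^^^^^^
IndexError: index -1 is out of bounds for axis 0 with size 0
```

The pan is empty (smooth ramp, no bumps). Setting the scoop back where it was.

```bash
python3 - <<'E'
from h import *
to(612.9,-28.1,180,pose([0,0,0],0,-19.3)[1])
E
```

```text
shift [106.  270.9   5. ] turn [-0.09  0.24 -0.1 ] rows 5.8
```

>>> servo_tool(
  motion=[
    [6,15,0,0,0,0,1],
    [18,45,0,0,0,0,1],
    [34,88,2,0,0,0,1],
    [51,131,4,0,0,0,1],
    [68,174,5,0,0,0,1],
    [85,217,5,0,0,0,1],
    [98,250,5,0,0,0,1],
    [106,271,5,0,0,0,1],
    [106,271,5,0,0,0,1],
    [106,271,5,0,0,0,1],
  ],
)

```text
clock: 20.2
tcp_pos: [612.7, -27.3, 179.3]
tcp_rot: [[-0.944, 0.331, 0.002], [0.331, 0.944, -0.002], [-0.003, -0.001, -1.0]]
contact_force: [-0.3, -0.5, -1.7]
width: 11.2
```

>>> servo_tool(
  motion=[
    [0,0,0,0,0,0,1],
    [0,0,0,0,0,0,1],
  ],
)

```text
clock: 20.4
tcp_pos: [613.0, -29.0, 179.0]
tcp_rot: [[-0.943, 0.333, 0.002], [0.333, 0.943, -0.002], [-0.002, -0.001, -1.0]]
contact_force: [0.3, -0.1, -2.0]
width: 11.6
```

```bash
python3 - <<'E'
from h import *
to(612.9,-28.1,24,pose([0,0,0],0,-19.3)[1])
E
```

```text
shift [  0.8   1.  155. ] turn [-0.07  0.14 -0.17] rows 3.1
```

>>> servo_tool(
  motion=[
    [0,0,30,0,0,0,1],
    [0,0,65,0,0,0,1],
    [0,0,100,0,0,0,1],
    [0,0,125,0,0,0,1],
    [0,0,140,0,0,0,1],
    [0,0,148,0,0,0,1],
    [0,0,152,0,0,0,1],
    [0,0,153,0,0,0,1],
    [0,0,153,0,0,0,1],
    [0,0,153,0,0,0,1],
  ],
)

```text
clock: 21.4
tcp_pos: [614.2, -28.4, 27.2]
tcp_rot: [[-0.943, 0.332, 0.004], [0.332, 0.943, -0.002], [-0.004, -0.001, -1.0]]
contact_force: [0.1, -0.2, -0.7]
width: 11.6
```

>>> servo_tool(
  motion=[
    [0,0,1,0,0,0,1],
    [0,0,2,0,0,0,1],
    [0,0,2,0,0,0,1],
  ],
)

```text
clock: 21.7
tcp_pos: [613.4, -28.2, 24.1]
tcp_rot: [[-0.943, 0.332, 0.002], [0.332, 0.943, -0.002], [-0.002, -0.001, -1.0]]
contact_force: [-0.1, 0.3, -0.7]
width: 11.1
```

>>> servo_tool(
  motion=[
    [0,0,0.5,0,0,0,1],
    [0,0,0.5,0,0,0,1],
    [0,0,0.5,0,0,0,-1],
    [0,0,0.5,0,0,0,-1],
    [0,0,0.5,0,0,0,-1],
    [0,0,0.5,0,0,0,-1],
    [0,0,0.5,0,0,0,-1],
    [0,0,0.5,0,0,0,-1],
    [0,0,0.5,0,0,0,-1],
    [0,0,0.5,0,0,0,-1],
  ],
)

```text
clock: 22.7
tcp_pos: [613.3, -28.2, 23.5]
tcp_rot: [[-0.943, 0.332, 0.002], [0.332, 0.943, -0.002], [-0.002, -0.001, -1.0]]
contact_force: [-0.4, -0.6, -0.3]
width: 73.2
```

>>> servo_tool(
  motion=[
    [0,0,0,0,0,0,-1],
    [0,0,-20,0,0,0,-1],
    [0,0,-60,0,0,0,-1],
    [0,0,-100,0,0,0,-1],
    [0,0,-140,0,0,0,-1],
    [0,0,-180,0,0,0,-1],
    [0,50,-200,0,0,0,-1],
    [0,100,-200,0,0,0,-1],
    [0,150,-200,0,0,0,-1],
    [0,200,-200,0,0,0,-1],
  ],
)

```text
clock: 23.7
tcp_pos: [678.6, 159.1, 223.8]
tcp_rot: [[-0.943, 0.332, 0.003], [0.332, 0.943, -0.002], [-0.003, -0.001, -1.0]]
contact_force: [0.2, -1.2, 1.0]
width: 92.1
```

>>> servo_tool(
  motion=[
    [0,50,0,0,0,0,-1],
    [0,100,0,0,0,0,-1],
    [0,100,0,0,0,0,-1],
    [0,100,0,0,0,0,-1],
    [0,100,0,0,0,0,-1],
  ],
)

```text
clock: 24.2
tcp_pos: [711.4, 250.6, 223.4]
tcp_rot: [[-0.943, 0.333, 0.002], [0.333, 0.943, -0.002], [-0.003, -0.002, -1.0]]
contact_force: [0.6, -1.0, -0.3]
width: 91.9
```

```bash
python3 - <<'E'
from h import *
from scipy.optimize import least_squares
s=ctrl.observe();print(s['clock'],s['tcp_pos'].round(1),s['width'])
I={}
for n in ('top','scene'):
    p,d=grab(n); W=cloud(n,d); I[n]=p
    r=(p.min(2)>95)&(np.hypot(W[...,0]-498,W[...,1]+272.6)<45)&(abs(W[...,2]-127)<4); P=W[r]
    if len(P)>20: print(n,'rim',least_squares(lambda q:np.hypot(P[:,0]-q[0],P[:,1]-q[1])-q[2],[498,-273,30],loss='soft_l1').x.round(1),np.median(P[:,2]).round(1))
    hsv=cv2.cvtColor(p,cv2.COLOR_RGB2HSV)
    k=((hsv[...,0]<15)|(hsv[...,0]>172))&(hsv[...,1]>90)&(np.hypot(W[...,0]-616,W[...,1]+29)<60)&(W[...,2]>35)&(W[...,2]<60)
    if k.sum()>10:
        A=np.c_[W[k][:,:2]-W[k][:,:2].mean(0),np.ones(k.sum())]; print(n,'handle',k.sum(),W[k].mean(0).round(1),np.linalg.lstsq(A,W[k][:,2],rcond=None)[0].round(3))
a=I['top'][165:245,390:490,::-1]; b=I['scene'][215:305,80:190,::-1]; c=I['scene'][:,:,::-1]
im=np.zeros((600,800,3),np.uint8); im[:300,:400]=cv2.resize(a,(400,300),interpolation=2); im[:300,400:]=cv2.resize(b,(400,300),interpolation=2); im[300:,:400]=cv2.resize(c,(400,300)); im[300:,400:]=cv2.resize(I['scene'][200:310,200:340,::-1],(400,300),interpolation=2)
cv2.imwrite('pics/final.png',im)
E
```

```text
24.2 [711.4 250.6 223.4] 91.87946740386876
top rim [ 497.6 -273.2   30.1] 126.4
top handle 91 [607.2 -25.9  49.5] [-2.8000e-02 -5.7000e-02  4.9528e+01]
scene rim [ 498.1 -272.    30.3] 128.3
scene handle 115 [615.7 -29.   52. ] [ 0.087  0.22  51.955]
```

View pics/final.png

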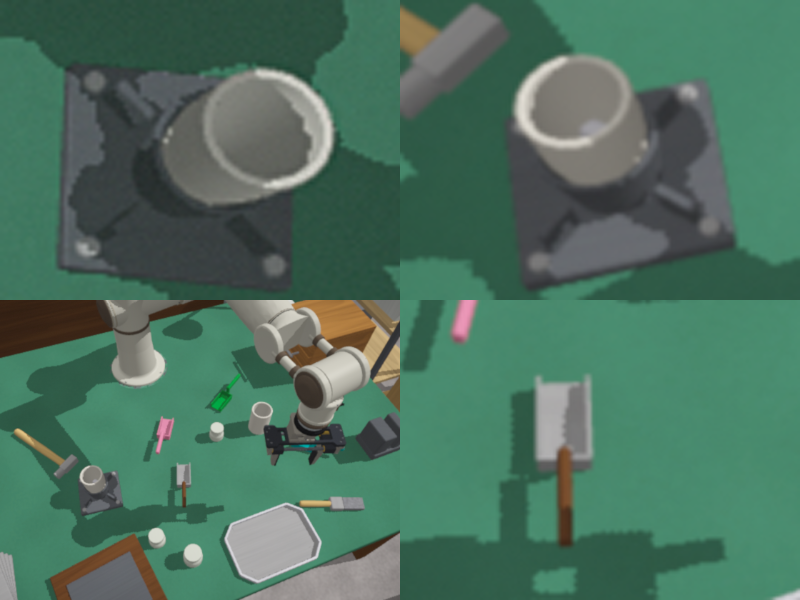

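The last view shows the crucible upright in the cradle with a piece just visible at its bottom (590,128). The pan is empty at (562,410), the scoop lies flat, no pieces show on the bench, and the jars and pot look unmoved. Handing in.

```bash
python3 -c "
from bench import ctrl; print(ctrl.finish_job())"
```

```text
the job is handed in; nothing more can be done
None
```

I seated the crucible in the cradle, tipped the scoop's three pieces into it, and set the scoop back flat where it had stood. I handed the job in at about 24 s of the 72 s allowed; the hand-in reports no verdict.

**Crucible:** I lowered it until the floor was felt, then let go. At the end its rim circle lay within about 0.5 mm of the cradle axis in both views. Its rim height read 126.4 mm (top camera) and 128.3 mm (scene camera) against the expected 127 mm. The tilt check after seating was flat.

**Pieces:** The tip stopped at 59° because the last joint reached its limit, which was still past the 50° needed. Afterwards the pan's depth showed only its bare ramp, and no pieces appeared on the bench. Only a glimpse of a piece is visible in the deep crucible, so "all three inside" rests on the empty pan and clear bench rather than a direct count. One depth check inside the crucible came back empty because the arm blocked the view, and I did not repeat it.

**Scoop and the rest:** The handle's top was at its starting height, so the scoop looks flat. The two cameras' slope fits along the narrow bar disagreed (about 0.03–0.06 from the top camera against 0.09–0.22 from the scene camera). I put that down to too few points across the bar. The pot and jars look unmoved, and the gripper ended open and well clear.

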